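# Clear the caddy onto its hook and hold the sprung cheese-case lid at the set angle

## Robot

A 6-joint arm with a two-finger parallel gripper is mounted at the origin on a cart in front of the work surface, level with it; the furniture and walls round the work are solid. World frame = base frame: x ahead of the robot, y to its left, z up, the work surface at z = 0. Lengths are in m, angles in rad, forces in N, time in s.
With the tool pointing down it reaches from about 0.225 to 0.875 m from the base axis. Payload 3.4 kg.
Tool frame: the origin (TCP) lies on the centre line of the jaws, within the pads' length; the fingertips stand 11 mm ahead of it and the grasp point (between the pads) lies 8 mm behind it; z points along the fingers, y is the line along which they close (so a half turn about z gives the same grasp; the last joint's range is limited). The gripper opens to 85 mm and grips with 20 to 120 N. Pads are 22 mm wide; open, the fingers measure 114 mm over their backs; the gripper's body (76 mm by 85 mm) begins 54 mm behind the grasp point. The pads swing forward as they close: fully open they stand 13 mm farther back than shut.
Start: joints at [-1.374, 0.276, 1.505, -0, 1.361, -0.121], TCP at [0.18, -0.546, 0.242] pointing down, gripper open.
Joint ranges: [-2.89, 2.89], [-0.75, 2.08], [0.22, 2.7], [-1.18, 4.32], [0.11, 2.71], [-2.7, 2.7]. Speed limits (rad/s): [2.57, 2.57, 3.14, 3.14, 3.14, 3.14].

## Interface

Orientations are given as a unit quaternion [w, x, y, z].
In Python, from rig import manip, eyes, job gives the robot as it stands.
- The arm moves only by the tool drive_tool, never from a script. Its argument "rows" is a list of rows, each a list of 3 entries, a list of its own where there are three numbers: the turn, a rotation vector about the world's x, y, z in rad, then the shift along the world's x, y, z in cm, then the finger opening in cm, from 0 to 8.54. A call has 1 to 8 rows; each row shifts and turns the commanded pose from where the row before left it; what a row does not reach is not made up. A row lasts 1/8 s, in which the tool goes at most 62.5 mm and 10.7 degrees, less where a joint would pass 70% of its speed; a pose out of reach is approached as far as the arm can. A call is refused whole if a number of a shift passes 6.25 or a number of a turn 0.188, either way. A call with a gripper value outside its range is refused whole. The fingers move at their own pace and stop on an object; "force" is the grip in N (left out, the last holds). Time passes only in rows, so rows that do not move let the fingers close. It gives the time, the measured TCP pose, the force, the opening and the grip force at its end, in the units of the state.
- manip.get_state(): the state, without advancing time (a new reading comes with each control period).
- eyes.get_image(name): name is "scene" or "top"; returns the picture (480x640x3 uint8, red, green, blue); there is no depth.
- eyes.get_calibration(name): a dict with "camera_matrix" (3x3 intrinsics, pixels), "view" (4x4, takes a point from world to camera coordinates). Camera axes: x right, y up, looking along -z (the intrinsics and any distortion apply to the point x, -y, -z); pixel columns grow to the right and rows downward; lengths in m; the calibration is good to about 2 mm. A picture is of the moment at which its call begins. get_calibration takes no time and is no camera call.
- job.sign_off(): hands the job in; it is judged then, once.
The state is a dict: "clock": time; "qpos": joint angles; "qd": joint speeds; "effort": joint torques, N m; "position": TCP position; "ee_rot": TCP orientation; "contact_force": force on the tool from outside, world axes, zero at the start; "moment": the same for the moment, N m; "width": finger opening in m; "gripper_force": force on a finger pad.
Only numpy, scipy, OpenCV 4.12 (cv2) and the standard library are available. Lean on these libraries where they do the work, as an engineer would, in place of code of your own. Each camera call takes 0.05 s, during which the arm holds its last target. There are 200 camera calls.

## Task

I want to get at the cheese in the wooden case, but the little steel caddy is standing on its lid: hang the caddy by its handle on the hook of the stand so that it hangs there free, and only then lift the spring-closed lid by its handle until the lid is in line with the setting arm on the side of the case. The lid falls shut if you let go, so finish while still gripping the lid handle and holding the lid steady in line with the arm. Do not shift the setting arm or the honey jar, the small piece of cheese and the tape roll standing around.

Things in the scene. Friction and masses are not known exactly. Their poses are not given: they have to be found in the camera images.
- case: wooden case, 220 (x) x 240 (y) x 100 mm high, fixed to the worktop; origin under the centre of its base, x from its front (robot side) to its hinge side, z up. Its metal lid covers the whole top, is 8 mm thick, upper face 108 mm above the worktop when shut, and is hinged along the far (+x) rim.
- case_lid (a joint): angle of the case's lid in rad: 0 shut, growing as its front edge rises (stop at 1.3). A spring pulls it shut: lifting at the handle bar takes about 4 N near shut and 5 to 6 N at 0.75 rad; let go, it falls shut.
- lid_hinge (a point): middle of the lid's hinge line, 110 mm behind the case's centre and 104 mm above the worktop; turns with the lid (x from handle to hinge in the plane of the lid, y along the hinge line, z out of the lid's upper face).
- lid_bar (a point): centre of the lid handle's bar: a round dark bar 10 mm thick and 100 mm long, along the lid's y, on two posts at its ends near the front edge of the lid. In the lid's frame it lies 205 mm ahead (-x) of the hinge line and 36 mm above it; the bar's centre line stands 32 mm above the lid's upper face (27 mm free under the bar). Axes as the lid's.
- setting_arm (a joint): angle of the setting arm in rad, measured like the lid's: 0 level, growing as its tip rises; drawn between 0.40 and 0.75 and stays there by friction. The lid is at the mark when its angle equals this one.
- setting_tip (a point): tip of the setting arm: a dark flat steel strip 215 mm long and 10 mm high on the left (+y) side of the case, 16 mm outside its wall, pivoted on the lid's hinge line (black clamp knob there) and pointing to the front and up. Its x axis runs from the tip back to the pivot.
- lid_corner (a point): left front corner of the lid (left edge, 215 mm ahead of the hinge line, mid-thickness), on the side of the setting arm; axes as the lid's. With the lid at the mark it lies beside setting_tip, 16 mm from it.
- caddy: loose steel caddy (open box) 62 (x) x 104 (y) x 50 mm high, about 0.16 kg, empty, with a rigid upright bow handle to 118 mm above its base; origin under the centre of its base. It stands on the lid behind the lid's handle.
- caddy_bar (a point): centre of the caddy handle's straight top bar: round, 6 mm thick, along the caddy's y, 85 mm straight (101 mm between the two upright legs), 115 mm above the caddy's base; 62 mm free between bar and rim. Axes as the caddy's.
- hook_stand: dark steel hook stand fixed to the worktop: round foot 100 mm across and 16 mm high, upright post 12 mm thick, 176 mm high to its top; origin under the post's foot. A hook of 8 mm round bar leaves the top of the post along the stand's -x, its centre line 170 mm above the worktop, level up to 76 mm from the post; its turned-up tip ends 88 mm from the post and 190 mm above the worktop.
- hook_rest (a point): place on top of the hook's level part where the caddy's bar should rest: 60 mm from the post's axis along the stand's -x, 174 mm above the worktop. Axes as the stand's (x from the tip towards the post).
- honey_jar: honey jar with red cap, 65 mm across, 100 mm high, behind the hook stand; to be left alone; origin under its base.
- small_cut: small yellow piece of cheese, 41 x 56 x 31 mm high, near the front edge of the worktop; to be left alone; origin under its base.
- tape_roll_w15: roll of tan tape lying flat, 73 mm across, 19 mm high, left of the case; to be left alone; origin under its base.

How it is judged:
On the way:
1. the caddy hangs at rest by its bar on the hook, let go, with the lid still shut (contact force between caddy and hook_stand above 0.5 N and distance between caddy_bar and hook_rest below 0.05 m and angle between caddy's own z axis and vertical below 0.5 rad and contact force between caddy and the arm below 0.1 N and contact force between caddy and the fingers below 0.1 N and linear speed of caddy below 0.08 m/s and value of joint case_lid below 0.1 rad), for 0.3 s.
At the end, for the whole second after the job is handed in: The lid is held still by the fingers on its handle (grasp point within 65 mm of the middle of its bar), within 0.07 rad (4 degrees) of the setting arm's angle; the caddy hangs free by its bar on the hook, within 50 mm of the resting place, tilted less than 0.5 rad and not touched (angle between the x axis of lid_corner and the x axis of setting_tip, either way round below 0.07 rad and value of joint case_lid above 0.3 rad and velocity of joint case_lid between -0.1 and 0.1 rad/s and contact force between the fingers and case_lid above 2 N and distance between the grasp point and lid_bar below 0.065 m and contact force between caddy and the arm below 0.1 N and contact force between caddy and hook_stand above 0.5 N and distance between caddy_bar and hook_rest below 0.05 m and angle between caddy's own z axis and vertical below 0.5 rad and contact force between caddy and case_lid below 0.1 N and contact force between caddy and the fingers below 0.1 N); the arm keeps its last pose, push and grip.
It fails at once if the setting arm is shifted (tip by more than 10 mm) (distance of setting_tip from where it was at the start of the episode above 0.01 m).
It fails at once if the honey jar is moved more than 25 mm (distance of honey_jar from where it was at the start of the episode above 0.025 m).
It fails at once if the small piece of cheese is moved more than 25 mm (distance of small_cut from where it was at the start of the episode above 0.025 m).
It fails at once if the tape roll is moved more than 25 mm (distance of tape_roll_w15 from where it was at the start of the episode above 0.025 m).
It also fails if it takes over 58 s, if anything falls off the work surface, if the arm or the gripper's body presses on something with over 40 N, if the wrist force passes 120 N, or if a joint passes its speed limit or range.

## Working session

There is one attempt and no reset: what is moved stays moved. The work goes in short steps, Python scripts to look and compute and a tool call to move; the robot and the scene stay as the last step left them, time stands still between calls to the robot, and variables do not carry over. Pictures are saved under pics/ and viewed, at most 10 in all, crops included, and the job is handed in when it is done.

Besides the shell and the picture viewer there is one more tool, called as a command line: name --argument value ..., lists and objects as JSON in quotes. drive_tool: Moves the arm, as the interface text tells. Its arguments: {"type":"object","properties":{"rows":{"type":"array"},"force":{"type":"number"}},"required":["rows"]}

```bash
mkdir -p pics; ls; python3 - <<'E'
from rig import manip,eyes,job
import cv2,numpy as np
for n in("scene","top"):
    im=eyes.get_image(n);cv2.imwrite(f"pics/{n}0.png",im[:,:,::-1])
    c=eyes.get_calibration(n);print(n,{k:np.round(v,4).tolist() for k,v in c.items()})
print(manip.get_state())
E
```

```text
pics
scene {'camera_matrix': [[616.1088, 0.0, 320.2251], [0.0, 616.1088, 242.9538], [0.0, 0.0, 1.0]], 'view': [[-0.879, -0.4767, -0.0099, 0.5365], [0.3518, -0.6625, 0.6612, -0.2444], [-0.3217, 0.5778, 0.7501, -1.4795], [0.0, 0.0, 0.0, 1.0]]}
top {'camera_matrix': [[517.875, 0.0, 314.5933], [0.0, 517.875, 234.6788], [0.0, 0.0, 1.0]], 'view': [[-0.0032, -0.9999, -0.0123, 0.0871], [0.9898, -0.0049, 0.1424, -0.5731], [-0.1425, -0.0118, 0.9897, -1.2755], [0.0, 0.0, 0.0, 1.0]]}
{'clock': 0.1, 'qpos': array([-1.37403994e+00,  2.76591147e-01,  1.50602951e+00, -7.81166337e-06,
        1.36067893e+00, -1.20995179e-01]), 'qd': array([ 0.00031764, -0.00103219, -0.00483295,  0.00066695, -0.00069306,
       -0.00027223]), 'effort': array([ 9.18980513e-04, -4.17701232e+01, -2.46404690e+01, -2.08915212e-04,
        5.78489140e-03, -4.61028549e-06]), 'position': array([ 0.17955432, -0.54577232,  0.24148316]), 'ee_rot': array([-8.52711745e-04,  9.87405278e-01,  1.58209000e-01, -3.61386700e-05]), 'contact_force': array([ 0.56499597, -0.61592795,  0.41356698]), 'moment': array([-0.01444601, -0.01485533, -0.02497273]), 'gripper_force': 0.0, 'width': 0.0855574263349463}
```

View pics/scene0.png

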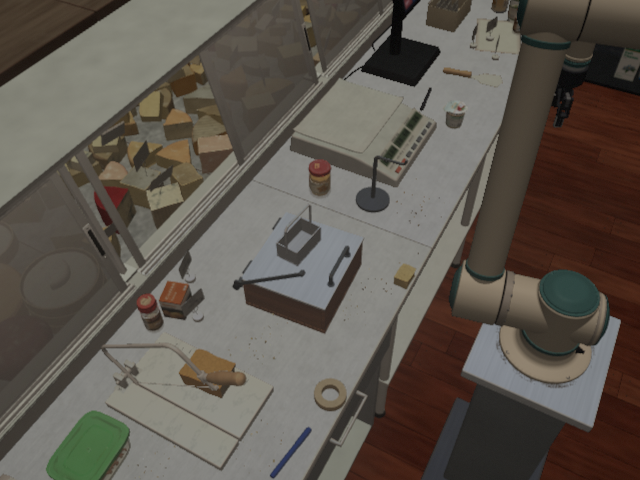

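View pics/top0.png

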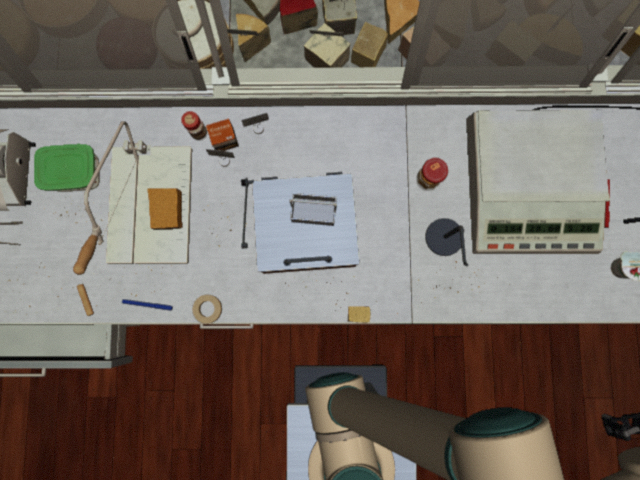

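The scene view shows the case at about (300,270), the caddy at (300,235), the hook at (375,160)–(405,163) and the setting arm from (240,284) to (302,273). In the top view the lid is at (305,222), the caddy at (314,209), the lid bar at (307,260), and the hook runs from (462,230) to (466,264). Next I'll take zoomed crops.

```bash
python3 - <<'E'
import cv2
def crop(src,x0,y0,x1,y1,s,out):
    c=cv2.resize(cv2.imread(src)[y0:y1,x0:x1],None,fx=s,fy=s,interpolation=cv2.INTER_CUBIC)
    for x in range((x0+9)//10*10,x1,10): cv2.putText(c,str(x) if x%20==0 else '',((x-x0)*s-10,8),0,.3,(0,0,255),1); cv2.line(c,((x-x0)*s,10),((x-x0)*s,14),(0,0,255),1)
    for y in range((y0+9)//10*10,y1,10): cv2.putText(c,str(y),(0,(y-y0)*s+3),0,.3,(0,0,255),1)
    cv2.imwrite(out,c)
crop('pics/scene0.png',228,145,418,290,4,'pics/s1.png')
crop('pics/top0.png',236,165,366,275,5,'pics/t1.png')
crop('pics/top0.png',410,150,480,275,4,'pics/t2.png')
E
```

```text
(no output)
```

View pics/s1.png

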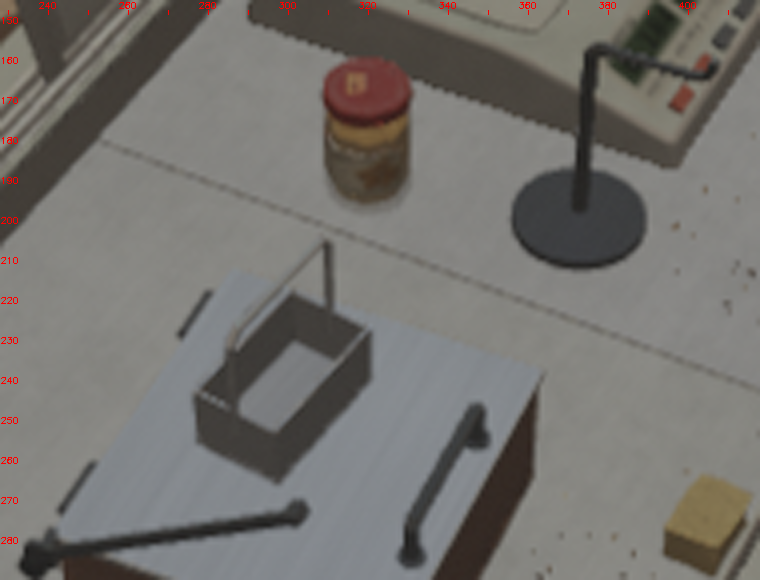

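View pics/t1.png

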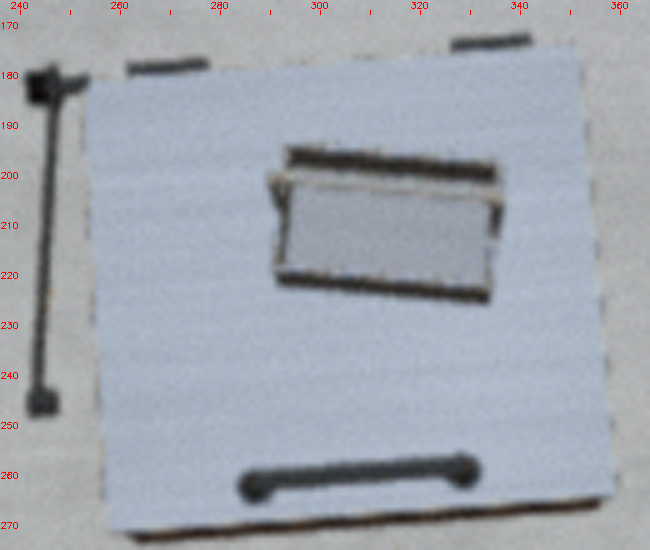

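View pics/t2.png

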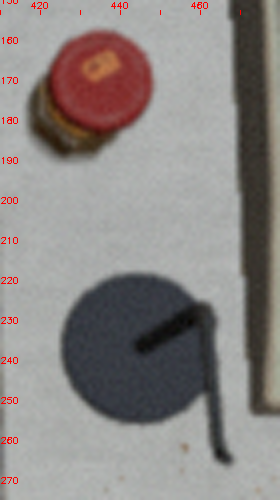

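```bash
cat > h.py <<'E'
import numpy as np
from rig import manip,eyes,job
C={n:eyes.get_calibration(n) for n in("scene","top")}
def ray(n,p):
    V=np.array(C[n]["view"]);K=np.array(C[n]["camera_matrix"])
    d=np.linalg.solve(K,[p[0],p[1],1]);R=V[:3,:3]
    return -R.T@V[:3,3],R.T@(d*[1,-1,-1])
def plane(n,p,z):
    o,d=ray(n,p);return o+d*(z-o[2])/d[2]
def tri(ps,pt):
    (a,u),(b,v)=ray("scene",ps),ray("top",pt)
    t=np.linalg.lstsq(np.c_[u,-v],b-a,rcond=None)[0]
    A,B=a+u*t[0],b+v*t[1];return (A+B)/2,np.linalg.norm(A-B)
E
python3 - <<'E'
from h import *
np.set_printoptions(precision=4,suppress=True)
for k,s,t in [("cad -y",(309.8,205.5),(336,204.8)),("cad +y",(286,230.5),(290.6,201.2)),
 ("lid -y",(347.2,248),(328.6,258.6)),("lid +y",(330.8,275.5),(287,261)),
 ("post",(376,157.5),(461,227)),("hookcorner",(400.5,163.5),(464,263.7)),("hooktip",(405.7,161.5),(466.5,265)),
 ("arm piv",(238,284),(244.4,182)),("arm tip",(302.5,272.8),(244.4,245.6))]:
    print(k,*tri(s,t))
for p in [(253,181.4),(351.4,174.4),(358.6,264),(258,271)]: print("lid",plane("top",p,.108))
print("foot",plane("top",(410+139/4,150+348/4),.016),plane("scene",(228+579/4,145+217/4),.016))
print("tape",plane("top",(207,309),.02),"cut",plane("top",(359,314),.03),"jar",plane("top",(435,170),.1))
E
```

```text
cad -y [0.6165 0.0352 0.2141] 0.0021176281015568487
cad +y [0.6242 0.136  0.2174] 0.0015075256798728048
lid -y [0.5044 0.0513 0.1336] 0.002352210498917841
lid +y [0.4987 0.1488 0.1371] 0.002022283409364298
post [ 0.572  -0.2533  0.165 ] 0.0004016728101717924
hookcorner [ 0.4924 -0.2509  0.1771] 0.013145384156481501
hooktip [ 0.4848 -0.2561  0.1838] 0.0045513997126955565
arm piv [0.6949 0.2557 0.1076] 0.0009548133796840409
arm tip [0.5236 0.2354 0.2286] 0.0007229689042777105
lid [0.6967 0.2347 0.108 ]
lid [ 0.7128 -0.0068  0.108 ]
lid [ 0.4925 -0.0211  0.108 ]
lid [0.4767 0.2196 0.108 ]
foot [ 0.5694 -0.2512  0.016 ] [ 0.5682 -0.2429  0.016 ]
tape [0.3872 0.3588 0.02  ] cut [ 0.3736 -0.0259  0.03  ] jar [ 0.7247 -0.2134  0.1   ]
```

drive_tool --rows '[[[0,0,0.0735],[2.8,4.1,1.2],8.5],[[0,0,0.0735],[2.8,4.1,1.2],8.5],[[0,0,0.0735],[2.8,4.1,1.2],8.5],[[0,0,0.0735],[2.8,4.1,1.2],8.5],[[0,0,0.0735],[2.8,4.1,1.2],8.5],[[0,0,0.0735],[2.8,4.1,1.2],8.5],[[0,0,0.0735],[2.8,4.1,1.2],8.5],[[0,0,0.0735],[2.8,4.1,1.2],8.5]]' --force 50

```text
clock: 1.1
position: [0.4042, -0.2167, 0.3384]
ee_rot: [-0.0, 0.899, 0.439, -0.0]
contact_force: [0.6, -0.6, 0.2]
width: 0.085
gripper_force: 0.0
```

drive_tool --rows '[[[0,0,0.0735],[2.8,4.1,0],8.5],[[0,0,0.0735],[2.8,4.1,0],8.5],[[0,0,0.0735],[2.8,4.1,0],8.5],[[0,0,0.0735],[2.8,4.1,0],8.5],[[0,0,0.0735],[2.8,4.1,0],8.5],[[0,0,0.0735],[2.8,4.1,0],8.5],[[0,0,0.0735],[2.8,4.1,0],8.5],[[0,0,0.0735],[2.8,4.1,0],8.5]]'

```text
clock: 2.1
position: [0.6283, 0.1112, 0.3378]
ee_rot: [-0.0, 0.733, 0.68, -0.0]
contact_force: [0.5, -0.6, 0.4]
width: 0.0851
gripper_force: 0.0
```

drive_tool --rows '[[[0,0,0],[-0.6,0.2,-2.5],8.5],[[0,0,0],[0,0,-2.5],8.5],[[0,0,0],[0,0,-2.5],8.5],[[0,0,0],[0,0,-2.5],8.5],[[0,0,0],[0,0,-2.5],8.5],[[0,0,0],[0,0,0],4],[[0,0,0],[0,0,0],4],[[0,0,0],[0,0,0],4]]'

```text
clock: 3.1
position: [0.6224, 0.1118, 0.2147]
ee_rot: [0.001, 0.734, 0.679, 0.001]
contact_force: [-0.4, 0.2, 0.4]
width: 0.04
gripper_force: 0.0
```

```bash
python3 - <<'E'
from h import *
import cv2
a=eyes.get_image("scene")[170:300,230:390,::-1]; b=eyes.get_image("top")[150:280,240:380,::-1]
b=cv2.resize(b,None,fx=3,fy=3,interpolation=2);a=cv2.resize(a,None,fx=3,fy=3,interpolation=2)
cv2.imwrite("pics/g1.png",cv2.resize(np.hstack([a,b]),None,fx=.88,fy=.88))
print(manip.get_state()["position"])
E
```

```text
[0.62219073 0.11181476 0.21448798]
```

View pics/g1.png

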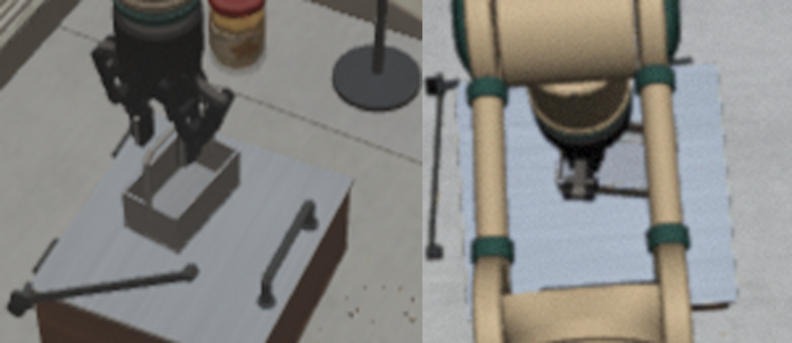

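The bar runs between the two fingers (left picture, around (165,140)), towards its left leg. I'll close now.

drive_tool --rows '[[[0,0,0],[0,0,0],0],[[0,0,0],[0,0,0],0],[[0,0,0],[0,0,0],0],[[0,0,0],[0,0,0],0],[[0,0,0],[0,0,0],0]]'

```text
clock: 3.82
position: [0.6218, 0.1119, 0.2135]
ee_rot: [0.0, 0.734, 0.679, 0.0]
contact_force: [0.8, 0.3, 0.9]
width: 0.004
gripper_force: 48.8
```

drive_tool --rows '[[[0,0,0],[0,0,0.6],0],[[0,0,0],[0,0,1.2],0],[[0,0,0],[0,0,1.6],0],[[0,0,0],[0,0,1.6],0],[[0,0,0],[0,0,1.6],0],[[0,0,0],[0,0,1.6],0],[[0,0,0],[-1,-1,1],0],[[0,0,0],[-1.5,-2,0],0]]'

```text
clock: 4.82
position: [0.5964, 0.0814, 0.3064]
ee_rot: [0.001, 0.733, 0.68, 0.0]
contact_force: [0.1, -0.6, -1.9]
width: 0.0038
gripper_force: 48.7
```

drive_tool --rows '[[[0,0,0.014],[-2,-3.5,0],0],[[0,0,0.014],[-2.2,-3.8,0],0],[[0,0,0.014],[-2.2,-3.8,0],0],[[0,0,0.014],[-2.2,-3.8,0],0],[[0,0,0.014],[-2.2,-3.8,0],0],[[0,0,0.014],[-2.2,-3.8,0],0],[[0,0,0.014],[-2.2,-3.8,0],0],[[0,0,0.014],[-2.2,-3.5,0],0]]'

```text
clock: 5.82
position: [0.4207, -0.2174, 0.3056]
ee_rot: [-0.0, 0.695, 0.719, -0.0]
contact_force: [1.2, 0.0, -1.4]
width: 0.0038
gripper_force: 48.7
```

drive_tool --rows '[[[0,0,0],[-0.5,-0.6,-1.5],0],[[0,0,0],[-0.5,-0.5,-2],0],[[0,0,0],[0,0,-2],0],[[0,0,0],[0,0,-2],0],[[0,0,0],[0,0,-1.5],0],[[0,0,0],[0,0,-1],0],[[0,0,0],[0,0,0],0]]'

```text
clock: 6.7
position: [0.4124, -0.2268, 0.2047]
ee_rot: [-0.001, 0.695, 0.719, -0.0]
contact_force: [-0.2, -0.5, -1.4]
width: 0.0042
gripper_force: 48.7
```

```bash
python3 - <<'E'
from h import *
import cv2
A=eyes.get_image("scene")[:,:,::-1];B=eyes.get_image("top")[:,:,::-1]
cv2.imwrite("pics/A2.png",A);cv2.imwrite("pics/B2.png",B)
a=cv2.resize(A[140:260,340:450],None,fx=4,fy=4,interpolation=2); b=cv2.resize(B[210:330,420:508],None,fx=4,fy=4,interpolation=2)
cv2.imwrite("pics/h1.png",np.hstack([a,b]))
print(manip.get_state()["position"])
E
```

```text
[ 0.41304126 -0.22738122  0.20576428]
```

View pics/h1.png

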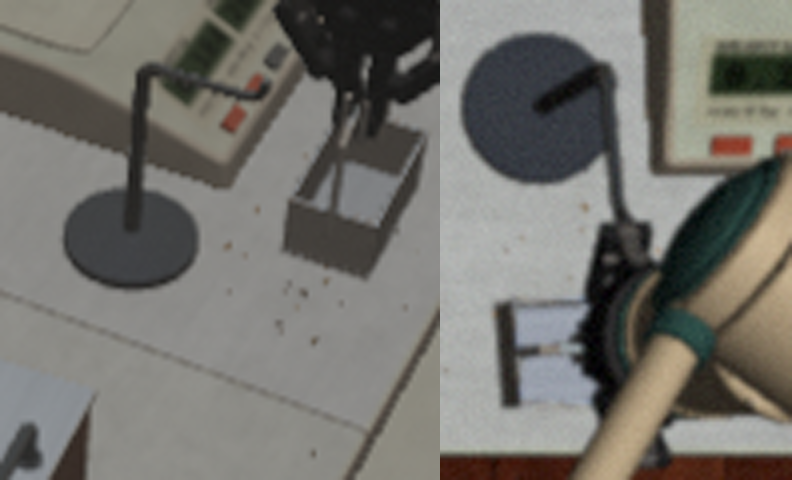

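```bash
python3 - <<'E'
from h import *
np.set_printoptions(precision=4,suppress=True)
T=lambda x,y:(420+(x-440)/4,210+y/4)
S=lambda x,y:(340+x/4,140+y/4)
print("+y wall top rim",plane("top",T(500,304),.148),plane("top",T(510,405),.148))
print("rim front+back corner scene(-y? )",[plane("scene",S(*p),.148) for p in[(289,203),(372,233),(423,145)]])
print("bottom scene",[plane("scene",S(*p),.098) for p in[(284,248),(367,277)]])
print("hook top",plane("top",T(604,72),.174),plane("top",T(611,140),.174),plane("top",T(620,212),.174))
print("hook scene",[plane("scene",S(*p),.17) for p in[(150,71),(200,82),(240,92)]], plane("scene",S(264,88),.19))
print("foot",plane("top",T(537,108),.016),plane("scene",S(131,232),.016))
print("bar top",plane("top",T(530,352),.2125),plane("top",T(580,350),.2125))
print("bar end scene", plane("scene",S(345,112),.2125))
E
```

```text
+y wall top rim [ 0.4377 -0.1926  0.148 ] [ 0.3803 -0.1962  0.148 ]
rim front+back corner scene(-y? ) [array([ 0.439 , -0.1955,  0.148 ]), array([ 0.3804, -0.1947,  0.148 ]), array([ 0.3814, -0.2896,  0.148 ])]
bottom scene [array([ 0.4407, -0.2041,  0.098 ]), array([ 0.3811, -0.2046,  0.098 ])]
hook top [ 0.5681 -0.2508  0.174 ] [ 0.529  -0.2531  0.174 ] [ 0.488  -0.2564  0.174 ]
hook scene [array([ 0.5659, -0.2489,  0.17  ]), array([ 0.5312, -0.2544,  0.17  ]), array([ 0.5032, -0.2576,  0.17  ])] [ 0.4831 -0.2469  0.19  ]
foot [ 0.5694 -0.2499  0.016 ] [ 0.5704 -0.2475  0.016 ]
bar top [ 0.4089 -0.1938  0.2125] [ 0.4099 -0.2208  0.2125]
bar end scene [ 0.4196 -0.225   0.2125]
```

drive_tool --rows '[[[0,0,0],[0.8,-0.2,0],0],[[0,0,0],[1.3,0,0],0],[[0,0,0],[1.3,0,0],0],[[0,0,0],[1.4,0,0],0],[[0,0,0],[1.4,0,0],0],[[0,0,0],[1.4,0,0],0],[[0,0,0],[1.4,0,0],0],[[0,0,0],[0.9,0,0],0]]'

```text
clock: 7.8
position: [0.5127, -0.2293, 0.2052]
ee_rot: [0.0, 0.695, 0.719, 0.0]
contact_force: [0.2, 0.3, -1.5]
width: 0.0038
gripper_force: 48.8
```

drive_tool --rows '[[[0,0,0],[0,0,-0.6],0],[[0,0,0],[0,0,-0.7],0],[[0,0,0],[0,0,-0.7],0],[[0,0,0],[0,0,-0.6],0],[[0,0,0],[0,0,-0.4],0],[[0,0,0],[0,0,0],0]]'

```text
clock: 8.55
position: [0.5114, -0.2291, 0.175]
ee_rot: [-0.0, 0.695, 0.719, -0.0]
contact_force: [0.1, 0.0, -1.9]
width: 0.0043
gripper_force: 48.8
```

drive_tool --rows '[[[0,0,0],[0,0,-0.2],0],[[0,0,0],[0,0,-0.2],0],[[0,0,0],[0,0,0],0]]'

```text
clock: 8.93
position: [0.5116, -0.2292, 0.1712]
ee_rot: [-0.0, 0.695, 0.719, -0.0]
contact_force: [0.2, -0.1, -1.1]
width: 0.004
gripper_force: 48.8
```

drive_tool --rows '[[[0,0,0],[0,0,-0.15],0],[[0,0,0],[0,0,-0.1],0],[[0,0,0],[0,0,0],0]]'

```text
clock: 9.3
position: [0.5116, -0.2292, 0.1687]
ee_rot: [-0.0, 0.695, 0.719, -0.0]
contact_force: [0.0, -0.3, -1.0]
width: 0.004
gripper_force: 48.8
```

drive_tool --rows '[[[0,0,0],[0,0,-0.15],0],[[0,0,0],[0,0,-0.1],0],[[0,0,0],[0,0,0],0]]'

```text
clock: 9.68
position: [0.5119, -0.2293, 0.1668]
ee_rot: [0.0, 0.695, 0.719, 0.0]
contact_force: [-0.3, 0.4, 1.9]
width: 0.0037
gripper_force: 49.1
```

```bash
python3 - <<'E'
from h import *
import cv2
A=eyes.get_image("scene")[:,:,::-1];B=eyes.get_image("top")[:,:,::-1]
a=cv2.resize(A[110:250,335:435],None,fx=4,fy=4,interpolation=2); b=cv2.resize(B[190:330,410:500],None,fx=4,fy=4,interpolation=2)
cv2.imwrite("pics/h2.png",np.hstack([a,b]))
s=manip.get_state();print(s["position"],s["contact_force"],s["moment"])
E
```

```text
[ 0.5118181  -0.22931567  0.16677172] [-0.88416065  0.94441606  2.65941902] [0.01807555 0.09052244 0.03323792]
```

View pics/h2.png

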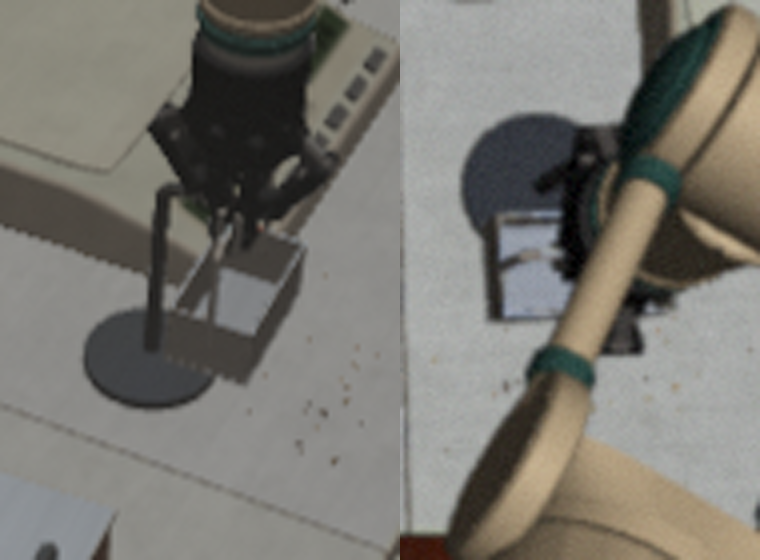

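The caddy's bar now bears on the hook: the force has turned from -1 to +2.7 N and the box hangs beside the post. Next I'll release.

drive_tool --rows '[[[0,0,0],[0,0,0.1],0.8],[[0,0,0],[0,0,0],1.6],[[0,0,0],[0,0,0],2.6],[[0,0,0],[0,0,0],4],[[0,0,0],[0,0,0],4],[[0,0,0],[0,0,0],4],[[0,0,0],[0,0,0],4]]'

```text
clock: 10.65
position: [0.5117, -0.2293, 0.1673]
ee_rot: [0.0, 0.695, 0.719, 0.0]
contact_force: [-0.3, 0.7, 0.0]
width: 0.0399
gripper_force: 0.0
```

drive_tool --rows '[[[0,0,0],[0,0,0.8],4],[[0,0,0],[0,0,1.2],4],[[0,0,0],[0,0,1.6],4],[[0,0,0],[0,0,2],4],[[0,0,0],[0,0,2.5],4],[[0,0,0],[0,0,3],4],[[0,0,0],[0,1,3],4],[[0,0,0],[0,2,1],4]]'

```text
clock: 11.65
position: [0.5125, -0.1995, 0.3213]
ee_rot: [0.002, 0.695, 0.719, 0.001]
contact_force: [0.1, -0.0, 0.2]
width: 0.0399
gripper_force: 0.0
```

drive_tool --rows '[[[0,0,0.004],[0,3,0],6],[[0,0,0.004],[-0.2,4,0],6],[[0,0,0.004],[-0.2,4,0],6],[[0,0,0.004],[-0.2,4,-1],6],[[0,0,0.004],[-0.2,4,-1.5],6],[[0,0,0.004],[-0.2,4,-1.5],6],[[0,0,0.004],[-0.2,4,-1.5],6],[[0,0,0.004],[-0.2,3,-1],6]]'

```text
clock: 12.65
position: [0.496, 0.1032, 0.2523]
ee_rot: [-0.001, 0.682, 0.731, -0.0]
contact_force: [-0.2, 0.3, -0.3]
width: 0.0599
gripper_force: 0.0
```

```bash
python3 - <<'E'
from h import *
import cv2
A=eyes.get_image("scene")[:,:,::-1];B=eyes.get_image("top")[:,:,::-1]
a=cv2.resize(A[110:310,235:425],None,fx=2.5,fy=2.5,interpolation=2); b=cv2.resize(B[190:330,410:500],None,fx=3,fy=500/140,interpolation=2)
cv2.imwrite("pics/h3.png",np.hstack([a,b]))
s=manip.get_state();print(s["position"],s["contact_force"])
E
```

```text
[0.4954587  0.1040016  0.25188356] [ 1.37976636 -1.39244688  0.09999051]
```

View pics/h3.png

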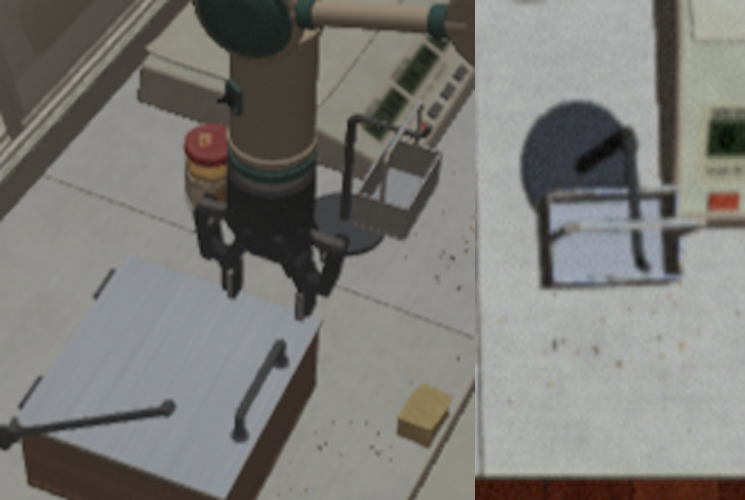

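The caddy hangs free on the hook: its bar crosses the hook in the top view at about (632,225). The gripper is above the lid bar, so I'll descend and grip.

drive_tool --rows '[[[0,0,0],[0.5,-0.3,-2],6],[[0,0,0],[0,0,-2.5],6],[[0,0,0],[0,0,-2.5],6],[[0,0,0],[0,0,-2],6],[[0,0,0],[0,0,-2],6],[[0,0,0],[0,0,-1],6],[[0,0,0],[0,0,0],3],[[0,0,0],[0,0,0],2]]' --force 70

```text
clock: 13.75
position: [0.5033, 0.0977, 0.1341]
ee_rot: [0.001, 0.683, 0.73, 0.001]
contact_force: [-0.1, 0.1, 0.1]
width: 0.0245
gripper_force: 0.0
```

drive_tool --rows '[[[0,0,0],[0,0,0],0],[[0,0,0],[0,0,0],0],[[0,0,0],[0,0,0],0],[[0,0,0],[0,0,0],0]]'

```text
clock: 14.25
position: [0.5025, 0.0977, 0.1339]
ee_rot: [0.0, 0.683, 0.73, -0.0]
contact_force: [-2.5, -0.6, 6.1]
width: 0.0072
gripper_force: 68.6
```

```bash
python3 - <<'E'
import numpy as np
th=np.array([0,.02,.05,.09,.13,.17,.21,.25,.29,.33,.37,.41,.45,.49,.53,.57,.60,.626])
r,b=.2081,.1738;a=.65*th
x=-r*np.cos(th+b)-.008*np.sin(a); z=r*np.sin(th+b)-.008*np.cos(a)
for i in range(1,18):
    dx,dz,da=100*(x[i]-x[i-1]),100*(z[i]-z[i-1]),a[i]-a[i-1]
    print([[round(-.066*da,4),round(da,4),0],[round(.998*dx,2),round(.066*dx,2),round(dz,2)],0])
E
```

```text
[[np.float64(-0.0009), np.float64(0.013), 0], [np.float64(0.07), np.float64(0.0), np.float64(0.41)], 0]
[[np.float64(-0.0013), np.float64(0.0195), 0], [np.float64(0.11), np.float64(0.01), np.float64(0.61)], 0]
[[np.float64(-0.0017), np.float64(0.026), 0], [np.float64(0.18), np.float64(0.01), np.float64(0.81)], 0]
[[np.float64(-0.0017), np.float64(0.026), 0], [np.float64(0.21), np.float64(0.01), np.float64(0.8)], 0]
[[np.float64(-0.0017), np.float64(0.026), 0], [np.float64(0.24), np.float64(0.02), np.float64(0.79)], 0]
[[np.float64(-0.0017), np.float64(0.026), 0], [np.float64(0.27), np.float64(0.02), np.float64(0.78)], 0]
[[np.float64(-0.0017), np.float64(0.026), 0], [np.float64(0.31), np.float64(0.02), np.float64(0.77)], 0]
[[np.float64(-0.0017), np.float64(0.026), 0], [np.float64(0.34), np.float64(0.02), np.float64(0.76)], 0]
[[np.float64(-0.0017), np.float64(0.026), 0], [np.float64(0.37), np.float64(0.02), np.float64(0.74)], 0]
[[np.float64(-0.0017), np.float64(0.026), 0], [np.float64(0.4), np.float64(0.03), np.float64(0.73)], 0]
[[np.float64(-0.0017), np.float64(0.026), 0], [np.float64(0.42), np.float64(0.03), np.float64(0.71)], 0]
[[np.float64(-0.0017), np.float64(0.026), 0], [np.float64(0.45), np.float64(0.03), np.float64(0.69)], 0]
[[np.float64(-0.0017), np.float64(0.026), 0], [np.float64(0.48), np.float64(0.03), np.float64(0.67)], 0]
[[np.float64(-0.0017), np.float64(0.026), 0], [np.float64(0.51), np.float64(0.03), np.float64(0.65)], 0]
[[np.float64(-0.0017), np.float64(0.026), 0], [np.float64(0.53), np.float64(0.04), np.float64(0.63)], 0]
[[np.float64(-0.0013), np.float64(0.0195), 0], [np.float64(0.41), np.float64(0.03), np.float64(0.46)], 0]
[[np.float64(-0.0011), np.float64(0.0169), 0], [np.float64(0.37), np.float64(0.02), np.float64(0.39)], 0]
```

drive_tool --rows '[[[-0.001,0.013,0],[0.07,0,0.4],0],[[-0.001,0.02,0],[0.1,0.01,0.6],0],[[-0.002,0.026,0],[0.18,0.01,0.8],0],[[-0.002,0.026,0],[0.2,0.01,0.8],0],[[-0.002,0.026,0],[0.25,0.02,0.8],0],[[-0.002,0.026,0],[0.27,0.02,0.8],0],[[-0.002,0.026,0],[0.3,0.02,0.77],0],[[-0.002,0.026,0],[0.34,0.02,0.76],0]]'

```text
clock: 15.25
position: [0.5189, 0.0988, 0.1892]
ee_rot: [-0.066, 0.68, 0.727, -0.071]
contact_force: [-1.1, 0.3, -6.5]
width: 0.0076
gripper_force: 68.1
```

drive_tool --rows '[[[-0.002,0.026,0],[0.37,0.02,0.74],0],[[-0.002,0.026,0],[0.4,0.03,0.73],0],[[-0.002,0.026,0],[0.42,0.03,0.7],0],[[-0.002,0.026,0],[0.45,0.03,0.7],0],[[-0.002,0.026,0],[0.48,0.03,0.67],0],[[-0.002,0.026,0],[0.5,0.03,0.65],0],[[0,0,0],[0,0,0],0]]'

```text
clock: 16.12
position: [0.5448, 0.1007, 0.2315]
ee_rot: [-0.119, 0.672, 0.719, -0.129]
contact_force: [-5.5, -0.4, -2.7]
width: 0.0076
gripper_force: 68.6
```

drive_tool --rows '[[[-0.002,0.026,0],[0.53,0.04,0.63],0],[[-0.001,0.02,0],[0.41,0.03,0.46],0],[[-0.001,0.01,0],[0.25,0.02,0.26],0],[[0,0,0],[0,0,0],0],[[0,0,0],[0,0,0],0]]'

```text
clock: 16.75
position: [0.5569, 0.1016, 0.2455]
ee_rot: [-0.137, 0.669, 0.715, -0.148]
contact_force: [-4.5, -0.1, -3.6]
width: 0.0072
gripper_force: 69.0
```

```bash
python3 - <<'E'
from h import *
import cv2
A=eyes.get_image("scene")[:,:,::-1];B=eyes.get_image("top")[:,:,::-1]
cv2.imwrite("pics/A4.png",A);cv2.imwrite("pics/B4.png",B)
a=cv2.resize(A[220:320,225:345],None,fx=4,fy=4,interpolation=2); b=cv2.resize(B[165:265,235:315],None,fx=4,fy=4,interpolation=2)
c=np.hstack([a,b]);c[::40,::4]=(0,0,255);c[::4,::40]=(0,0,255)
cv2.imwrite("pics/h4.png",c)
s=manip.get_state();print(s["position"],s["ee_rot"],s["contact_force"])
E
```

```text
[0.55692212 0.10152506 0.24548347] [-0.13657112  0.66899166  0.71544217 -0.14812492] [-5.13643026  0.62135408 -4.58314821]
```

View pics/h4.png

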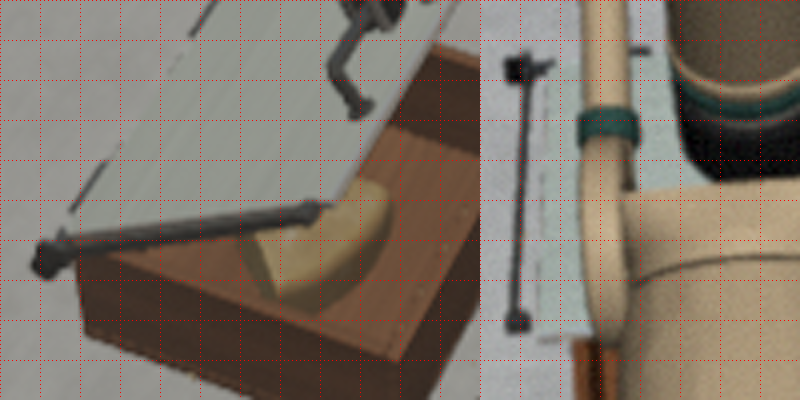

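The scene crop shows the arm's tip at (315,213) and the lid's front-left corner just past it at (335,203). In the top crop the tip is at (517,322) and the corner at (540,338). I'll triangulate both.

```bash
python3 - <<'E'
from h import *
np.set_printoptions(precision=4,suppress=True)
S=lambda x,y:(225+x/4,220+y/4);T=lambda x,y:(235+(x-480)/4,165+y/4)
h=np.array([.7047,.114,.104]);X=np.array([.998,.066,0])
for k,s,t in[("tip",(315,213),(517,322)),("corner",(335,203),(540,338)),("knob",(48,258),(520,68)),("stripmid",(200,224),(521,190))]:
    p,e=tri(S(*s),T(*t));d=p-h
    print(k,p,e,"ang",np.arctan2(d[2],-d@X),"len",np.hypot(d[2],d@X))
E
```

```text
tip [0.5224 0.2353 0.2281] 0.0024579641972332796 ang 0.6195747080770945 len 0.21369392768542061
corner [0.515  0.2232 0.2273] 0.0004554067582684919 ang 0.595330662077767 len 0.2199392845466937
knob [0.6972 0.2553 0.1033] 0.0014996537188947797 ang -2.7745000492222682 len 0.001947594671583764
stripmid [0.6008 0.2401 0.1789] 0.01043583665078429 ang 0.6659668576777241 len 0.12130390505961347
```

drive_tool --rows '[[[0,0.008,0],[0.17,0.01,0.18],0],[[0,0,0],[0,0,0],0],[[0,0,0],[0,0,0],0],[[0,0,0],[0,0,0],0]]'

```text
clock: 17.35
position: [0.559, 0.1017, 0.2477]
ee_rot: [-0.139, 0.668, 0.715, -0.15]
contact_force: [-4.7, -0.4, -4.2]
width: 0.0073
gripper_force: 69.0
```

```bash
python3 - <<'E'
from h import *
s=manip.get_state();q=s["ee_rot"];a=2*np.arcsin(np.hypot(q[0],q[3]))
p=s["position"];print(p,np.arctan2(p[2]+.008*np.cos(a)-.104,.7056-p[0]-.008*np.sin(a))-.1738,abs(s["qd"]).max(),s["gripper_force"])
print(job.sign_off())
E
```

```text
[0.55902286 0.10172403 0.24765456] 0.6374596275418982 0.0012418772333335306 69.00022745132446
the job is handed in; nothing more can be done
None
```

The job is handed in (no verdict was returned): the caddy hung free on the hook when I last looked, before lifting the lid, and the gripper holds the lid steady at about 0.64 rad against about 0.62–0.64 rad measured for the setting arm.

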